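Seat the D-bore gear on the reducer's flatted shaft

ROBOT

A 7-joint arm with a two-finger parallel gripper is mounted at the origin on a cart in front of the work surface, level with it; the furniture and walls round the work are solid. World frame = base frame: x ahead of the robot, y to its left, z up, the work surface at z = 0. Lengths are in m, angles in rad, forces in N, time in s.
With the tool pointing down it reaches from about 0.4 to 0.875 m from the base axis. Payload 6.5 kg.
Tool frame: the origin (TCP) lies on the centre line of the jaws, within the pads' length; the fingertips stand 19 mm ahead of it and the grasp point (between the pads) is the TCP (arm.tips_ahead is the distance from the TCP to the fingertips, in m); y points along the fingers, x is the direction in which the jaws open and shut, and the axes are right-handed (so a half turn about y gives the same grasp; the last joint's range is limited). The gripper opens to 88 mm and grips with 3 to 60 N. Pads are 18 mm wide; open, the fingers measure 123 mm over their backs; the gripper's body (75 mm by 187 mm) begins 45 mm behind the grasp point.
Start: joints at [-1.378, 0.536, -0.004, 1.538, 0.003, 1.067, -0.071], TCP at [0.166, 0.628, 0.258] pointing down, gripper open.
Joint ranges: [-2.7, 2.7], [-0.37, 2.16], [-1.27, 1.26], [0.24, 2.4], [-1.31, 4.45], [0.19, 1.91], [-2.76, 2.76]. Speed limits (rad/s): [2.39, 2.39, 3.14, 3.14, 3.14, 3.14, 3.14].

INTERFACE

Orientations are given as [roll, pitch, yaw] about the fixed x, y, z axes, in that order (R = Rz(yaw) Ry(pitch) Rx(roll)).
In Python, from plant import arm gives the robot as it stands. Calls block until the motion is done:
- arm.move_ptp(position, orientation): joint-space move of the TCP to a pose.
- arm.move_l(position, rot=None, rate=0.15): straight line of the TCP; rot=None keeps the orientation; rate is the mean speed in m/s.
- arm.move_joints(angles): joint-space move.
- arm.command_gripper(opening): finger opening in m; the grip force is fixed at half the most; returns when the fingers have stopped.
- arm.pause(seconds).
- arm.solve_ik(position, orientation): joint angles nearest the present ones, or None.
- arm.get_image(name): name is "side" or "top"; returns a dict with "pixels" (384x512x3 uint8, red, green, blue), "fx", "fy", "cx", "cy" (pixels), "R" (3x3) and "t" (3): a world point X has camera coordinates R X + t. Camera axes: x right, y down, z forward; pixel columns grow to the right and rows downward; lengths in m; the calibration is good to about 2 mm. A picture is of the moment at which its call begins. There is no depth.
A pose or a line that the arm cannot do raises arm.PlanningError and nothing moves.
- arm.sign_off(): hands the job in, once; it reports no verdict.
Trained networks look in a picture, given as the dict that the camera call returned (one of the last four; its "shot" number tells which), for a name from the list of things; names that differ only in an ending like _2 or _b are one class to them, and where a whole thing is asked for, a point or a joint stands for the part that bears it (a point fixed in the world has none). Each returns a list of dicts, best first, with "p" (0 to 1); they miss things now and then, are a little off and sometimes report something else, mostly with a low value. They report only what shows in the picture. A call takes as long as a camera call. They do not tell look-alikes from the thing itself.
- arm.outline_of(picture, query): "mask" (384x512 bool, what is visible of it) and "point" ([column, row] in pixels, amid what is visible of it).
- arm.spot_point(picture, query): "point" ([column, row] in pixels: a listed point, or the origin of a listed thing).
Readings, each from a call of its own:
- arm.read_clock(): time.
- arm.read_joint_pos(): joint angles.
- arm.read_qvel(): joint speeds.
- arm.read_joint_efforts(): joint torques, N m.
- arm.read_position(): TCP position.
- arm.read_ee_rot(): TCP orientation.
- arm.read_wrist_force(): force on the tool from outside, world axes, zero at the start.
- arm.read_ft_torque(): the same for the moment, N m.
- arm.read_opening(): finger opening in m.
Only numpy, scipy, OpenCV 4.12 (cv2) and the standard library are available. Lean on these libraries where they do the work, as an engineer would, in place of code of your own. Each camera call takes 0.05 s, during which the arm holds its last target.

TASK

Fit the brass gear, the one with the D-shaped bore, onto the upright flatted shaft of the green gear reducer: turn it so that the flat in its bore matches the flat on the shaft (red marks on the same side), lower it until it sits fully home on the shoulder, and let go. Leave the dark steel gear with the plain round bore where it lies.

Things in the scene. Friction and masses are not known exactly. Their poses are not given: they have to be found in the camera images.
- gear_d: loose brass spur gear lying flat, hub up, 0.25 to 0.5 kg: toothed disc 83 mm across, 16 mm thick; above it a round hub 50 mm in diameter, up to 44 mm (28 mm to grip). D-shaped through bore: diameter 33 mm, one flat 9.5 mm from the axis. Origin: centre of the underside; z up; the bore's flat is on its +x side, where a red stripe marks disc and hub top
- gear_round: loose dark steel gear of the same outer shape and size, with a plain round 20 mm bore and no red mark; it does not fit the shaft. Must stay where it lies. Origin: centre of the underside, z up
- reducer: fixed gear reducer: grey foot 100 x 100 x 10 mm, round green body 82 mm in diameter up to 46 mm, steel shoulder 38 mm in diameter up to 52 mm, then the shaft. Origin: centre of the foot's underside, on the shaft axis; z up; the shaft's flat faces its +x side, where a red stripe marks the body's top and side
- shaft_seat (a point): point on the shaft axis at the top of the shoulder, 52 mm above the reducer's origin: the gear's underside rests here when fully home. Axes as the reducer. The gear fits the shaft with 2.5 mm clearance all round and about 12 degrees of rotation either way
- shaft_tip (a point): top of the upright steel shaft, on its axis, 86 mm above the reducer's origin. The shaft is 28 mm in diameter with one flat 7 mm from the axis, full size up to 74 mm, then its outline tapers evenly to 60 percent at the tip
Things that resemble listed ones, but are neither listed nor needed, are in the scene too. What is shaped like the gear_d but pink is not meant.

How it is judged:
By the outcome, as a careful person would: the job done as asked, in the order asked, and still so for the second after the job is handed in, with the robot touching nothing.
It also fails if it takes over 40 s, if anything falls off the work surface, if the arm or the gripper's body presses on something with over 40 N, if the wrist force passes 120 N, or if a joint passes its speed limit or range.

## Working session

There is one attempt and no reset: what is moved stays moved. The work goes in short steps, each a Python script; the robot and the scene stay as the last script left them, time stands still between calls to the robot, and variables do not carry over. Pictures are saved under pics/ and viewed, and the job is handed in when it is done.

```bash
ls; mkdir -p pics
python3 - <<'E'
from plant import arm
import cv2,pickle
d={}
for n in("side","top"):
    im=arm.get_image(n); d[n]=im
    cv2.imwrite(f"pics/{n}0.png",im["pixels"][:,:,::-1])
    print(n,im["fx"],im["cx"],im["cy"],im["R"],im["t"])
    for q in("gear_d","gear_round","reducer"):
        print(q,[(o["p"],o["point"],int(o["mask"].sum())) for o in arm.outline_of(im,q)],[(o["p"],o["point"]) for o in arm.spot_point(im,q)])
    for q in("shaft_seat","shaft_tip"): print(q,[(o["p"],o["point"]) for o in arm.spot_point(im,q)])
pickle.dump(d,open("im0.pkl","wb"))
print(arm.read_clock(),arm.read_ee_rot(),arm.read_position())
E
```

```text
pics
side 413.02016620815806 252.59767611355585 187.9680445065534 [[ 0.81382733 -0.58110416 -0.00173778]
 [-0.38952636 -0.54330158 -0.74370197]
 [ 0.43122417  0.6059219  -0.66850906]] [-0.35805686  0.3514854   0.58786653]
gear_d [(0.75, [187.7, 172.4], 771), (0.68, [271.4, 214.8], 1056)] [(0.98, [191.0, 174.8]), (0.97, [271.0, 216.0]), (0.48, [321.8, 264.9])]
gear_round [(0.88, [208.5, 215.0], 999)] [(0.17, [324.2, 246.8])]
reducer [(0.62, [320.6, 260.7], 1164)] [(0.84, [321.4, 277.5])]
shaft_seat [(0.79, [320.6, 262.6])]
shaft_tip [(0.83, [326.3, 246.7])]
top 476.81162820068556 256.2026674055245 191.1578084118341 [[-0.01556568 -0.99944369 -0.02949597]
 [-0.99436825  0.01856599 -0.10434118]
 [ 0.10483075  0.02770572 -0.99410407]] [0.16931737 0.55476057 1.11970426]
gear_d [(0.86, [181.8, 216.7], 717), (0.74, [272.9, 174.9], 752)] [(0.76, [178.8, 214.2]), (0.6, [276.1, 179.2])]
gear_round [(0.82, [241.7, 232.6], 848)] [(0.79, [244.1, 230.9])]
reducer [(0.97, [343.2, 192.4], 1678)] [(0.63, [344.0, 194.4]), (0.41, [179.4, 214.6])]
shaft_seat [(0.62, [350.3, 192.3])]
shaft_tip [(0.57, [353.2, 188.1])]
0.9 [-1.57079614e+00 -2.36220666e-05  1.31205142e+00] [0.16631972 0.62834902 0.25772606]
```

View pics/side0.png

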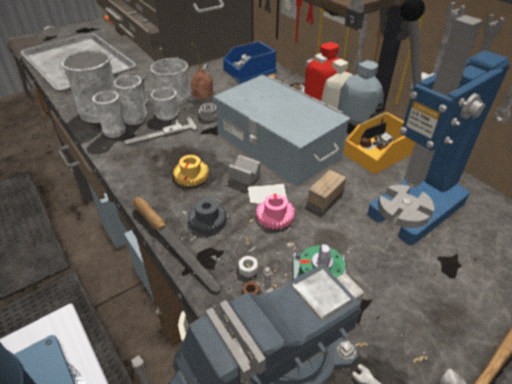

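View pics/top0.png

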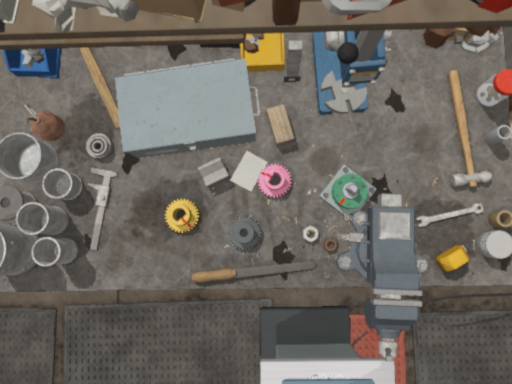

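Run:
```python
import cv2,numpy as np
t=cv2.imread("pics/top0.png");s=cv2.imread("pics/side0.png")
def c(i,x,y,r=32):return cv2.resize(i[y-r:y+r,x-r:x+r],(390,290*390//290),interpolation=cv2.INTER_CUBIC)
a=np.hstack([c(t,181,216),c(t,344,192)]);b=np.hstack([c(t,273,176),c(s,188,173)])
cv2.imwrite("pics/c1.png",np.hstack([a])[:, :780]);cv2.imwrite("pics/c2.png",b[:, :780])
cv2.imwrite("pics/c3.png",np.hstack([c(s,271,215),c(s,322,262)]))
```

```text
(no output)
```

View pics/c1.png

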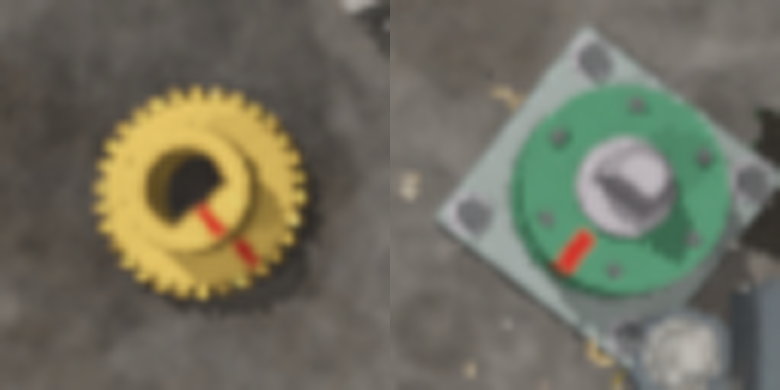

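View pics/c2.png

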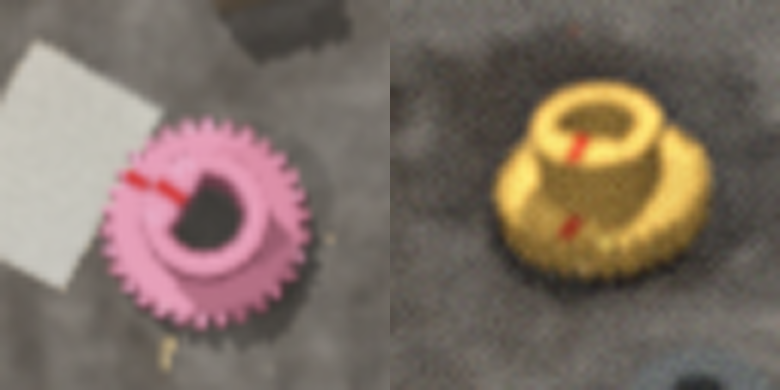

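View pics/c3.png

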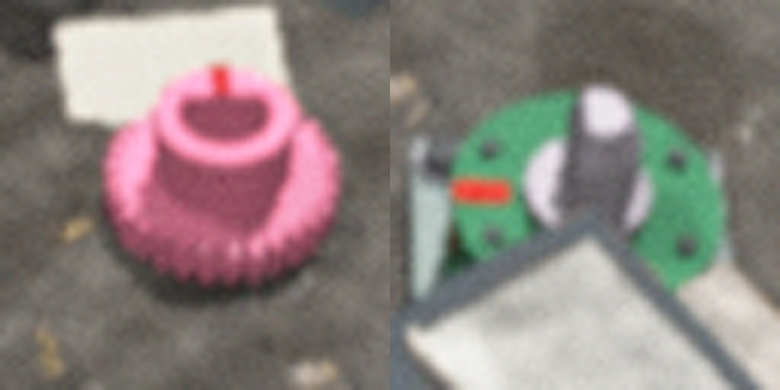

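The top view shows three gears that could be confused:
- brass gear at (181,216)
- pink look-alike at (274,181)
- dark steel gear at (244,233), with a round bore

The crop of the brass gear shows a D bore with a red stripe, so that's the target. The reducer is at (348,191), with a tall vise at about (392,240) next to it. Next I'll measure the poses.

```bash
cat > h.py <<'E'
import numpy as np,cv2
from scipy.optimize import least_squares
def proj(im,X):
    c=np.atleast_2d(X)@np.array(im["R"]).T+im["t"]; return np.c_[im["fx"]*c[:,0]/c[:,2]+im["cx"],im["fy"]*c[:,1]/c[:,2]+im["cy"]]
def back(im,p,z):
    p=np.atleast_2d(p);d=np.c_[(p[:,0]-im["cx"])/im["fx"],(p[:,1]-im["cy"])/im["fy"],np.ones(len(p))]
    R=np.array(im["R"]);o=-R.T@im["t"];d=d@R; return o+d*((z-o[2])/d[:,2])[:,None]
def circ(x,y,z,r,n=72):
    a=np.arange(n)*2*np.pi/n; return np.c_[x+r*np.cos(a),y+r*np.sin(a),np.full(n,z)]
def sil(im,parts,sc=8):
    m=np.zeros((384*sc//1,512*sc),np.uint8) if False else np.zeros((384*4,512*4),np.uint8)
    for grp in parts:
        P=np.vstack([proj(im,g) for g in grp]); h=cv2.convexHull(((P+.5)*4*16).astype(np.int32)); cv2.fillConvexPoly(m,h,1,shift=4)
    return m
def cen(m,s=1):
    M=cv2.moments(m.astype(np.uint8),True); return np.array([M["m10"]/M["m00"],M["m01"]/M["m00"]])
def cen4(m): return (cen(m)+.5)/4-.5
def gearparts(x,y,z0=0): return [[circ(x,y,z0,.0405),circ(x,y,z0+.016,.0405)],[circ(x,y,z0+.016,.025),circ(x,y,z0+.044,.025)]]
def fit(im,target,partsf,xy,z=.02):
    xy=np.array(xy,float)
    for _ in range(8):
        c=cen4(sil(im,partsf(*xy))); xy+=(back(im,target,z)-back(im,c,z))[0,:2]
    return xy
def big(m,near):
    n,l,s,c=cv2.connectedComponentsWithStats(m.astype(np.uint8)); k=min((i for i in range(1,n) if s[i,4]>15),key=lambda i:np.hypot(*(c[i]-near))); return l==k
def fill(m):
    o=np.zeros(m.shape,np.uint8); cs,_=cv2.findContours(m.astype(np.uint8),cv2.RETR_EXTERNAL,cv2.CHAIN_APPROX_NONE); cv2.drawContours(o,cs,-1,1,-1); return o
E
python3 - <<'E'
from h import *
import pickle
d=pickle.load(open("im0.pkl","rb"))
for n,g in(("top",(181,216)),("side",(190,172))):
    im=d[n];px=im["pixels"];H=cv2.cvtColor(px,cv2.COLOR_RGB2HSV).astype(int)
    Y=np.zeros((384,512),bool);w=(slice(g[1]-28,g[1]+28),slice(g[0]-28,g[0]+28));Y[w]=((H[...,1]>90)&(H[...,2]>60))[w]
    m=fill(big(Y,g));
    xy=fit(im,cen(m),gearparts,back(im,g,.02)[0,:2]); s=cv2.resize(sil(im,gearparts(*xy)),(512,384),interpolation=cv2.INTER_AREA)
    print(n,"gear",xy,m.sum(),sil(im,gearparts(*xy)).sum()/16)
    R=(px[...,0].astype(int)-px[...,1]>70)&(px[...,1]<110)
    W=np.zeros_like(R);W[w]=R[w];k,l,st,c=cv2.connectedComponentsWithStats(W.astype(np.uint8))
    for i in range(1,k):
        for z in(.016,.044):
            v=back(im,c[i],z)[0,:2]-xy; print(" red",c[i],st[i,4],z,v*1000,np.degrees(np.arctan2(v[1],v[0])))
    r=(348,191) if n=="top" else (322,262)
    G=(H[...,0]>60)&(H[...,0]<90)&(H[...,1]>80);w=(slice(r[1]-32,r[1]+32),slice(r[0]-32,r[0]+32))
    V=np.zeros_like(G);V[w]=G[w];m=fill(big(V,r))
    hull=cv2.convexHull(cv2.findNonZero(m));mm=np.zeros_like(m);cv2.fillConvexPoly(mm,hull,1)
    pf=lambda x,y:[[circ(x,y,.010,.041),circ(x,y,.046,.041)]]
    xr=fit(im,cen(mm),pf,back(im,r,.04)[0,:2],.03);print(n,"red xy",xr,mm.sum(),sil(im,pf(*xr)).sum()/16)
    W=np.zeros_like(R);W[w]=R[w];k,l,st,c=cv2.connectedComponentsWithStats(W.astype(np.uint8))
    for i in range(1,k):
        v=back(im,c[i],.046)[0,:2]-xr; print(" red",c[i],st[i,4],v*1000,np.degrees(np.arctan2(v[1],v[0])))
    print("tip proj",proj(im,[*xr,.086]),"seat",proj(im,[*xr,.052]))
    # vise
    if n=="top":
        for z in(0,.1,.15,.2): print("vise corners",z,back(im,[[372,207],[414,207],[392,196],[365,250]],z)[:,:2].round(3).tolist())
E
```

```text
top gear [0.50404881 0.34543663] 969 899.9375
 red [183.2 219.9] 10 0.016 [-12.09310617  -5.72475112] -154.6676105330351
 red [183.2 219.9] 10 0.044 [-13.4222421  -10.83750365] -141.08159774472836
 red [189. 225.] 7 0.016 [-24.76483623 -19.94675022] -141.15041588502402
 red [189. 225.] 7 0.044 [-25.78809783 -24.71620754] -136.21584824777958
top red xy [ 0.55430671 -0.06355154] 960 1024.75
 red [342.05263158 200.78947368] 19 [-24.9624323   20.10444207] 141.1524501444635
tip proj [[353.12015398 188.28193456]] seat [[350.63198891 189.87283297]]
vise corners 0 [[0.516, -0.123], [0.515, -0.225], [0.543, -0.173], [0.412, -0.102]]
vise corners 0.1 [[0.51, -0.102], [0.508, -0.195], [0.534, -0.147], [0.414, -0.082]]
vise corners 0.15 [[0.506, -0.091], [0.505, -0.18], [0.529, -0.135], [0.415, -0.073]]
vise corners 0.2 [[0.503, -0.08], [0.501, -0.165], [0.525, -0.122], [0.416, -0.063]]
side gear [0.50165811 0.34779279] 918 832.8125
 red [186.8 164.2] 5 0.016 [ 3.53072065 23.05825595] 81.29438741022061
 red [186.8 164.2] 5 0.044 [-10.97397143  -9.61237811] -138.7840652519686
 red [185. 178.] 7 0.016 [-25.33359449 -20.68959286] -140.76196713708723
 red [185. 178.] 7 0.044 [-38.57106179 -51.43957306] -126.86375370561883
side red xy [ 0.58373311 -0.06865436] 302 1752.6875
 red [304.32 260.96] 25 [-56.26083526  27.37892955] 154.0504635369587
tip proj [[340.02517879 242.32062236]] seat [[337.45350681 254.3854524 ]]
```

```bash
cat >> h.py <<'E'
def tri(ims,pts):
    A=[];b=[]
    for im,p in zip(ims,pts):
        R=np.array(im["R"]);t=np.array(im["t"])
        for k,(f,c) in enumerate(((im["fx"],im["cx"]),(im["fy"],im["cy"]))):
            u=(p[k]-c)/f;A.append(R[k]-u*R[2]);b.append(u*t[2]-t[k])
    x,*_=np.linalg.lstsq(np.array(A),np.array(b),rcond=None);return x
E
python3 - <<'E'
from h import *
import pickle
d=pickle.load(open("im0.pkl","rb"));T,S=d["top"],d["side"]
I=[T,S]
print("tip",tri(I,[(353,188),(326,248)]),back(S,(326,248),.086),back(T,(353,188),.086))
print("vise far",tri(I,[(373,207),(323,265)]),"right",tri(I,[(414,207),(362,298)]))
for n,x,y,r in(("side",330,290,60),("top",370,220,60)):
    i=d[n]["pixels"][y-r:y+r,x-r:x+r,::-1];cv2.imwrite(f"pics/v_{n}.png",cv2.resize(i,(600,600),interpolation=cv2.INTER_CUBIC))
E
```

```text
tip [ 0.55491786 -0.06333933  0.08524259] [[ 0.5542708 -0.0636802  0.086    ]] [[ 0.55496036 -0.06330207  0.086     ]]
vise far [ 0.50872133 -0.10125164  0.1118608 ] right [ 0.50576831 -0.18675719  0.12634577]
```

View pics/v_side.png

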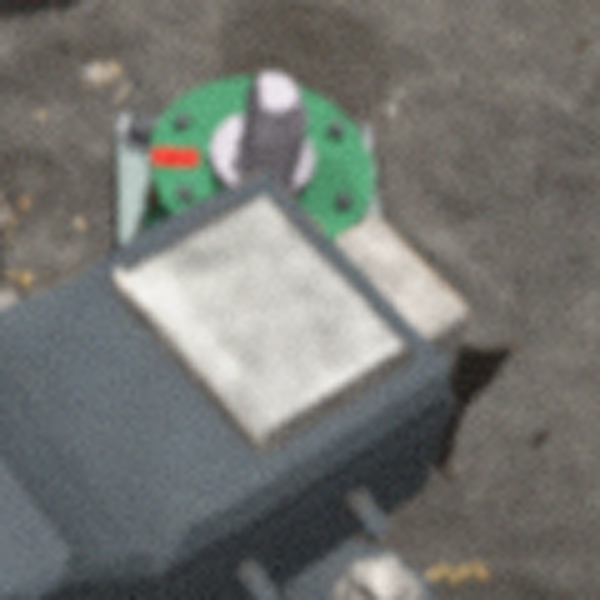

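View pics/v_top.png

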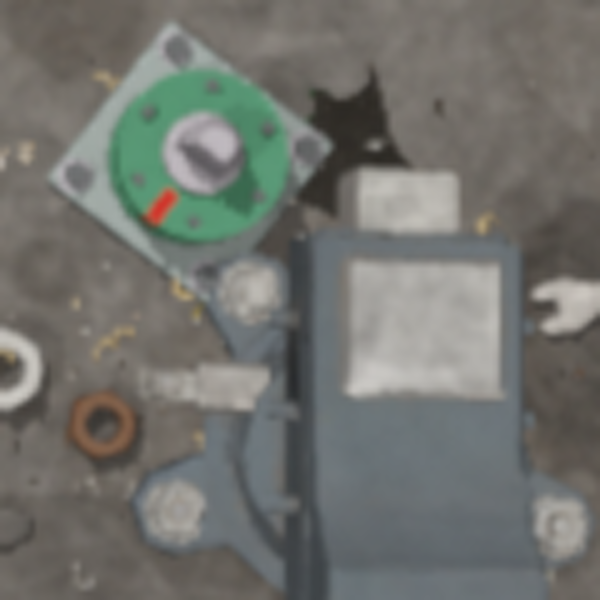

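Triangulating the shaft tip gives (0.555,-0.063,0.085), which agrees with the fit. The reducer's yaw is about 141° and the gear's about -141°, so the gear has to turn by -78°. The nearest vise corner is at about (0.51,-0.10), z≈0.12. I'll move above the gear and check the gripper's long axis.

Run:
```python
from h import *
from plant import arm
D=np.radians
g=(.503,.3463);O=[-np.pi/2,0,D(33)];P=[-np.pi/2,0,D(-45)]
print(arm.solve_ik([*g,.04],O),arm.solve_ik([.5545,-.0635,.09],P))
arm.move_ptp([*g,.16],O);print(arm.read_clock(),arm.read_joint_pos())
print(arm.solve_ik([.5545,-.0635,.09],P),arm.solve_ik([.5545,-.0635,.2],P))
for n in("top","side"):
    im=arm.get_image(n);cv2.imwrite(f"pics/{n}1.png",im["pixels"][:,:,::-1])
```

```text
[-0.77972862  0.77163336  0.14357639  1.76192018 -0.17250734  0.62026312
  0.04033025] [-0.34923558  0.68308837  0.51569553  1.91341273 -0.51807386  0.67969527
 -0.30310728]
2.55 [-0.83483251  0.59327692  0.21545143  1.73196878 -0.16385366  0.83324676
  0.03439905]
[-0.31743157  0.6718788   0.47091032  1.91160261 -0.47272143  0.66906401
 -0.34216547] [-0.42956225  0.51643761  0.6182937   1.8636556  -0.38009872  0.88113067
 -0.412063  ]
```

View pics/side1.png

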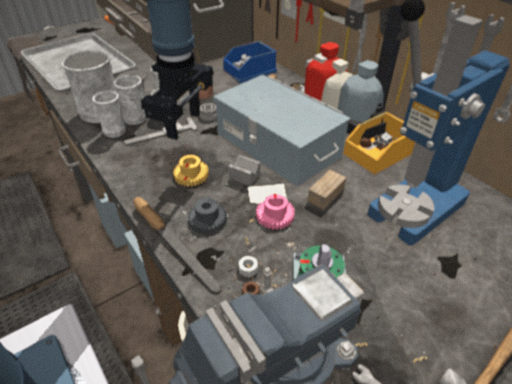

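View pics/top1.png

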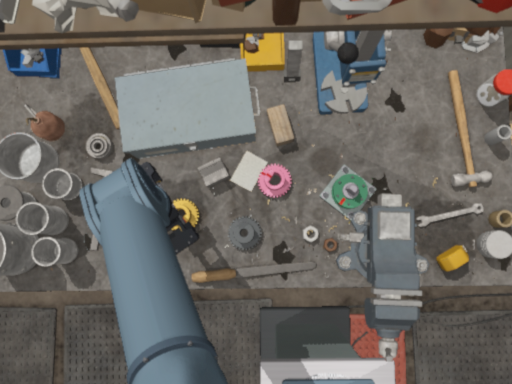

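Run:
```python
from h import *
import pickle
d=pickle.load(open("im0.pkl","rb"))
a=cv2.imread("pics/side1.png")[50:150,120:240];a=cv2.resize(a,None,fx=6,fy=6,interpolation=cv2.INTER_CUBIC)
a=np.clip(a.astype(float)*2,0,255).astype(np.uint8)
c=np.array([.503,.3463]);S=d["side"];u=np.array([np.cos(.576),np.sin(.576)]);w=np.array([-u[1],u[0]])
for h,col in((((.0935,.0375)),(0,0,255)),((.0375,.0935),(0,255,0))):
    P=[[*(c+s*h[0]*u+t*h[1]*w),.205] for s,t in((1,1),(1,-1),(-1,-1),(-1,1))]
    cv2.polylines(a,[((proj(S,P)-[120,50])*6).astype(np.int32)],True,col,2)
cv2.imwrite("pics/grip.png",a)
```

```text
(no output)
```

View pics/grip.png

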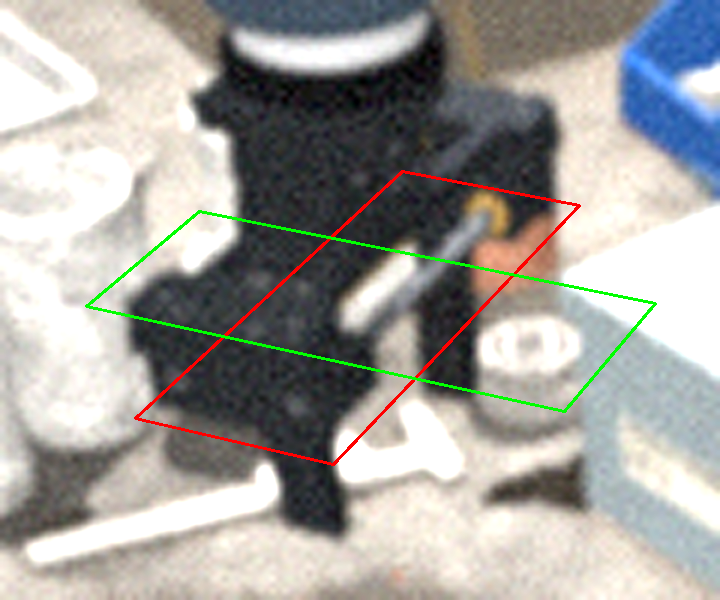

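The gripper's long axis runs along the jaw direction (red outline), so placing at yaw -45° keeps clear of the vise. Now the grasp.

Run:
```python
from h import *
from plant import arm
g=(.503,.3463)
arm.move_l([*g,.039]);print(arm.read_position(),arm.read_wrist_force())
print(arm.command_gripper(0.03),arm.read_opening())
arm.move_l([*g,.20]);print(arm.read_clock(),arm.read_opening(),arm.read_wrist_force(),arm.read_ft_torque())
arm.move_ptp([.5545,-.0635,.20],[-np.pi/2,0,np.radians(-45)]);print(arm.read_clock(),arm.read_opening(),arm.read_position())
for n in("top","side"):
    im=arm.get_image(n);cv2.imwrite(f"pics/{n}2.png",im["pixels"][:,:,::-1])
    x,y=(348,190) if n=="top" else (325,215)
    cv2.imwrite(f"pics/{n}2c.png",cv2.resize(im["pixels"][y-50:y+60,x-60:x+60,::-1],None,fx=5,fy=5,interpolation=cv2.INTER_CUBIC))
    import pickle;pickle.dump(im,open(f"im2{n}.pkl","wb"))
```

```text
[0.50365891 0.34668488 0.03983243] [ 0.20096315  0.13282621 -0.07315788]
False 0.049184554612131594
5.5083 0.04902935908251311 [ 0.9121221   0.45291769 -4.3747232 ] [-0.01276868  0.0524535  -0.01182649]
7.0333 0.049093692193626005 [ 0.55493355 -0.06127499  0.19979982]
```

View pics/side2c.png

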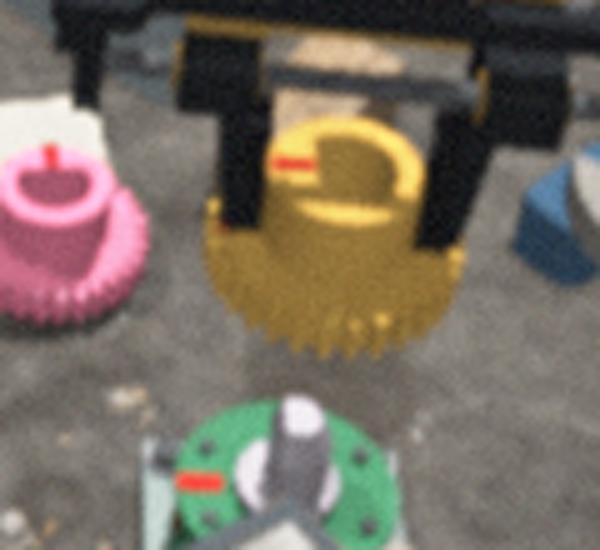

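View pics/top2.png

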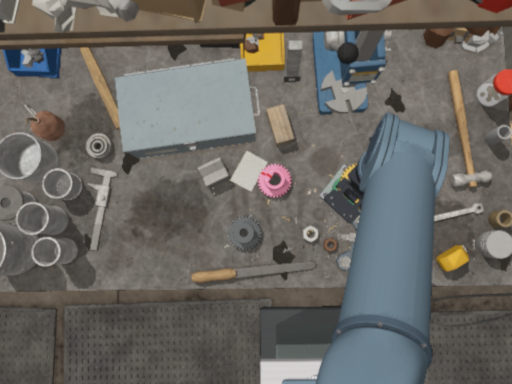

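Run:
```python
from h import *
from plant import arm
import pickle
arm.pause(.3);p=arm.read_position();print(p,arm.read_ee_rot(),arm.read_opening())
im=arm.get_image("side");px=im["pixels"];H=cv2.cvtColor(px,cv2.COLOR_RGB2HSV).astype(int)
Y=(H[...,0]>15)&(H[...,0]<32)&(H[...,1]>110)&(H[...,2]>60);Y[:205]=0;Y[245:]=0;Y[:,:300]=0;Y[:,365:]=0
m=big(Y,(332,220));ys,xs=np.nonzero(m);obs=np.array([xs.min()-.5,xs.max()+.5,ys.max()+.5]);print("obs",obs)
z0=p[2]-.0395
def mod(v,z0=z0):
    P=proj(im,np.vstack([circ(v[0],v[1],z0,.0415,360),circ(v[0],v[1],z0+.016,.0415,360)]));return np.array([P[:,0].min(),P[:,0].max(),P[:,1].max()])
print("pred",mod(p));r=least_squares(lambda v:mod(v)-obs,p[:2],diff_step=1e-3);print(r.x,r.fun)
hub=proj(im,circ(p[0],p[1],z0+.044,.025));
# red stripes on hub
R=(px[...,0].astype(int)-px[...,1]>70)&(px[...,1]<110);R[245:]=0;R[:180]=0;R[:,:300]=0;R[:,365:]=0
k,l,st,c=cv2.connectedComponentsWithStats(R.astype(np.uint8))
for i in range(1,k):
    v=back(im,c[i],z0+.044)[0,:2]-p[:2];print(c[i],st[i,4],v,np.degrees(np.arctan2(v[1],v[0])))
print("reducer red side", np.degrees(np.arctan2(*(back(im,(304.32,260.96),.046)[0,:2]-[.5545,-.0635])[::-1])))
```

```text
[ 0.55455147 -0.06323347  0.19998561] [-1.57077846e+00  3.23693651e-05 -7.84848517e-01] 0.04885153960696102
obs [305.5 357.5 236.5]
pred [305.95036825 358.4842745  237.62714705]
[ 0.55526594 -0.06079826] [-0.19011067  0.18469855 -0.02253826]
[324. 198.] 9 [-0.01183964  0.01191905] 134.8085124974686
reducer red side 140.56995190502593
```

Run:
```python
from h import *
from plant import arm
arm.move_l([.5538,-.0645,.132]);arm.pause(.2);p=arm.read_position();print(p)
im=arm.get_image("side");x,y=330,240
cv2.imwrite("pics/side3.png",cv2.resize(im["pixels"][y-50:y+50,x-60:x+60,::-1],None,fx=6,fy=6,interpolation=cv2.INTER_CUBIC))
for z in np.arange(.126,.089,-.006):
    arm.move_l([.5538,-.0645,max(z,.0915)],rate=.05)
    f=arm.read_wrist_force();print(z.round(3),arm.read_position().round(4),f.round(1),arm.read_ft_torque().round(2))
    if abs(f[2]+4.4)>12 or np.hypot(*f[:2])>12: print("stop");break
print(arm.read_clock())
im=arm.get_image("side")
cv2.imwrite("pics/side4.png",cv2.resize(im["pixels"][y-50:y+50,x-60:x+60,::-1],None,fx=6,fy=6,interpolation=cv2.INTER_CUBIC))
```

```text
[ 0.55457179 -0.06455583  0.13303679]
0.126 [ 0.5535 -0.0644  0.1256] [-0.2 -0.8 -3.2] [-0.01  0.17 -0.02]
0.12 [ 0.5535 -0.0645  0.1195] [-0.9  0.1 -3.1] [-0.05  0.1  -0.05]
0.114 [ 0.5535 -0.0644  0.1136] [-0.6  0.7 -4.5] [ 0.04  0.29 -0.04]
0.108 [ 0.5533 -0.0643  0.1074] [-1.6  1.8 -4.2] [0.27 0.49 0.01]
0.102 [ 0.5534 -0.0643  0.1015] [-1.6  1.9 -5.4] [0.36 0.65 0.05]
0.096 [ 0.5534 -0.0642  0.0957] [-1.8  2.7 -4.6] [0.5  0.69 0.05]
0.09 [ 0.5535 -0.0641  0.0913] [-2.9  3.3 -6. ] [0.69 0.78 0.  ]
10.1833
```

View pics/side4.png

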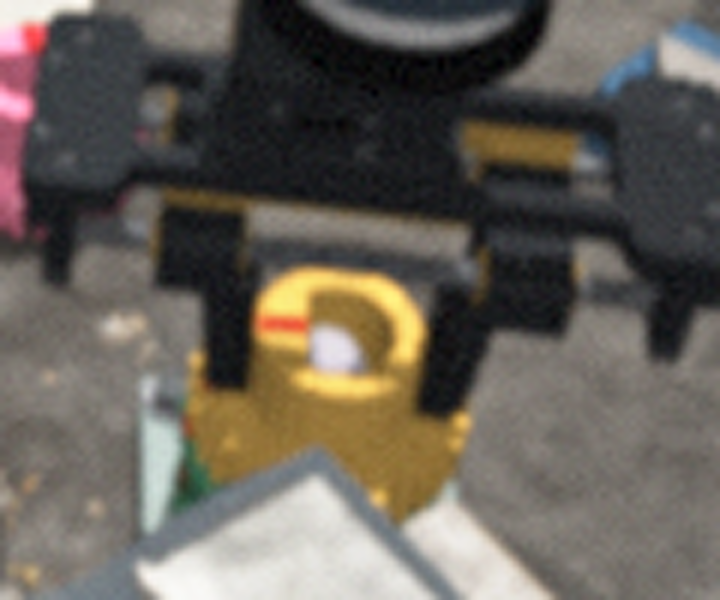

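View pics/side3.png

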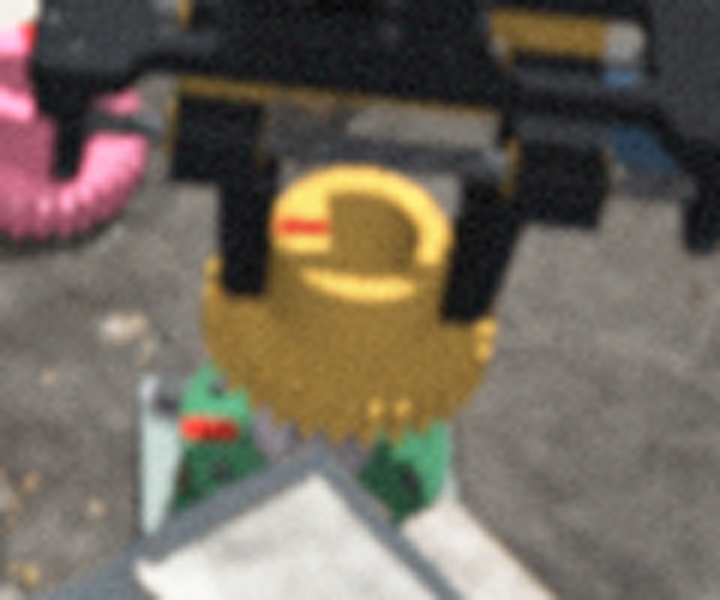

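The shaft tip shows inside the D-bore, and the forces stayed low all the way down to near the shoulder. I'll ease down until it makes contact, then let go.

Run:
```python
from h import *
from plant import arm
for z in(.0905,.0895,.0885):
    arm.move_l([.5540,-.0641,z],rate=.03);f=arm.read_wrist_force();print(z,arm.read_position().round(4),f.round(1))
    if f[2]>3: break
arm.command_gripper(.085);print(arm.read_opening(),arm.read_wrist_force().round(1))
arm.move_l([.5540,-.0641,.2]);print(arm.read_clock())
arm.move_ptp([.50,.25,.3],[-np.pi/2,0,np.radians(33)]);print(arm.read_clock())
for n in("top","side"):
    im=arm.get_image(n);x,y=(348,190) if n=="top" else (325,250)
    cv2.imwrite(f"pics/{n}5.png",cv2.resize(im["pixels"][y-40:y+40,x-50:x+50,::-1],None,fx=7,fy=7,interpolation=cv2.INTER_CUBIC))
    px=im["pixels"];R=(px[...,0].astype(int)-px[...,1]>70)&(px[...,1]<110);R[:y-40]=0;R[y+40:]=0;R[:,:x-40]=0;R[:,x+40:]=0
    k,l,st,c=cv2.connectedComponentsWithStats(R.astype(np.uint8));print([(c[i].round(1),st[i,4],(back(im,c[i],.096)[0]).round(4)) for i in range(1,k)])
    H=cv2.cvtColor(px,cv2.COLOR_RGB2HSV).astype(int)
    if n=="top":
        Y=(H[...,0]>12)&(H[...,0]<35)&(H[...,1]>100);W=np.zeros_like(Y);W[y-35:y+35,x-35:x+35]=Y[y-35:y+35,x-35:x+35];m=fill(big(W,(352,189)))
        print("gear fit z.052",fit(im,cen(m),lambda a,b:gearparts(a,b,.052),(.554,-.063),.075),m.sum(),sil(im,gearparts(.5543,-.0636,.052)).sum()/16)
        cv2.imwrite("pics/top5full.png",px[:,:,::-1])
```

```text
0.0905 [ 0.5536 -0.0641  0.0911] [-6.4  2.3  2.3]
0.0895 [ 0.5536 -0.0642  0.091 ] [-8.8  2.9 13.4]
0.08502959082300085 [-0.6 -0.3 -0.1]
12.3
13.5667
[(array([350.1, 192.8]), np.int32(9), array([ 0.5431, -0.0546,  0.096 ])), (array([344.1, 198.9]), np.int32(9), array([ 0.5295, -0.0406,  0.096 ]))]
gear fit z.052 [ 0.55563609 -0.06494758] 981 1000.0
[(array([285.4, 211.4]), np.int32(5), array([0.5466, 0.0417, 0.096 ])), (array([293. , 215.5]), np.int32(2), array([0.5513, 0.025 , 0.096 ])), (array([288.5, 221. ]), np.int32(15), array([0.5354, 0.0189, 0.096 ])), (array([317.5, 244. ]), np.int32(4), array([ 0.5417, -0.0538,  0.096 ])), (array([305.5, 253. ]), np.int32(2), array([ 0.5113, -0.0568,  0.096 ]))]
```

View pics/top5.png

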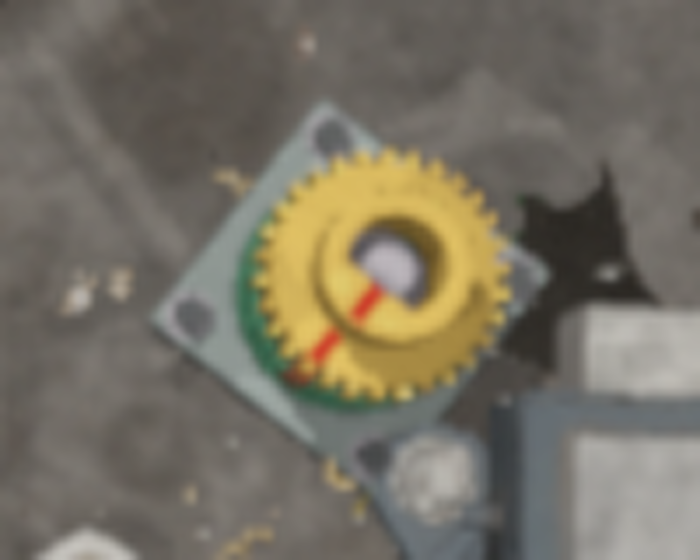

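View pics/side5.png

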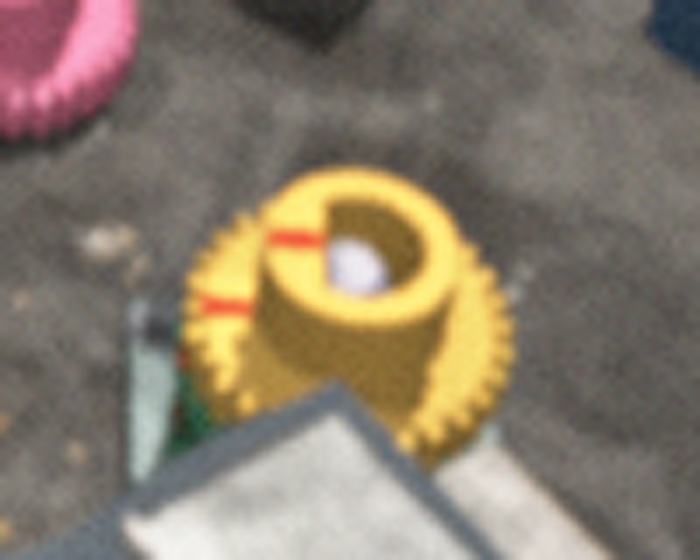

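View pics/top5full.png

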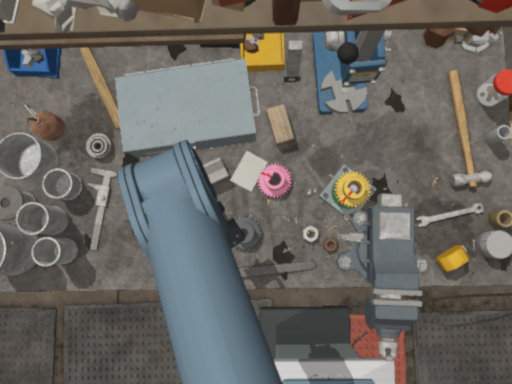

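Run:
```python
from plant import arm
arm.sign_off()
```

```text
the job is handed in; nothing more can be done
```

The brass D-bore gear is on the reducer's shaft and released, and I handed the job in at about 14 s on the robot's clock.

I gripped it by the hub, turned it by -78° and lowered it over the shaft until it met the shoulder. I then opened the jaws and moved the arm away.

**Height:** downward contact began at a tool height of 0.091 m. Given the height it was gripped at, that puts the underside at about 51 to 52 mm, where the shoulder is. The last push peaked at about 13 N vertically.

**Position:** the final top-view fit puts the gear's centre within about 2 mm of the shaft axis. That is about as good as the camera calibration.

**Orientation:** in both views the shaft end shows inside the bore, and the gear's red marks line up with the reducer's.

**Disagreements:** the arm settled up to about 2 mm off its commanded positions. The side camera also put the held gear about 2.5 mm from the tool reading, so I shifted the target by about 1 mm. There was a sideways contact of up to 9 N during lowering.

**Other gears:** I never gripped or aimed at the steel gear or the pink look-alike. The last top picture shows the pink one where it was; the arm partly hides the steel one there, though an earlier picture after the gear was lifted shows it unmoved.

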